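Turn the mould board face up, lock its frame and lay in the pattern plates

ROBOT

A 6-joint arm with a two-finger parallel gripper is mounted at the origin on the work surface. World frame = base frame: x ahead of the robot, y to its left, z up, the work surface at z = 0. Lengths are in m, angles in rad, forces in N, time in s.
With the tool pointing down it reaches from about 0.3 to 0.875 m from the base axis. Payload 6.4 kg.
Tool frame: the origin (TCP) lies midway between the tips of the shut fingers; the grasp point (between the pads) lies 19 mm behind it; z points along the fingers, y is the direction in which the jaws open and shut (so a half turn about z gives the same grasp; the last joint's range is limited). The gripper opens to 85 mm and grips with 20 to 120 N. Pads are 22 mm wide; open, the fingers measure 114 mm over their backs; the gripper's body (76 mm by 85 mm) begins 54 mm behind the grasp point. The pads swing forward as they close: fully open they stand 13 mm farther back than shut.
Start: joints at [0.964, 0.181, 1.607, -0, 1.354, -0.206], TCP at [0.224, 0.529, 0.231] pointing down, gripper open.
Joint ranges: [-2.99, 2.99], [-0.89, 2.07], [0.3, 2.58], [-1.14, 4.28], [0, 2.63], [-3.12, 3.12]. Speed limits (rad/s): [2.57, 2.57, 3.01, 3.14, 3.14, 3.14].

INTERFACE

Orientations are given as a unit quaternion [w, x, y, z].
In Python, from bench import ctrl gives the robot as it stands. The module is installed in compiled form; this text tells all that it offers.
- The arm moves only by the tool arm_command, never from a script. Its argument "plan" is one flat list of numbers, 4 for each row, row after row: the shift along the tool's x, y, z in mm, then the turn about the tool's z in rad. A call has 1 to 20 rows; each row shifts and turns the commanded pose from where the row before left it, along the tool's axes as they then stand; what a row does not reach is not made up. A row lasts 1/10 s, in which the tool goes at most 50 mm and 8.59 degrees, less where a joint would pass 70% of its speed; a pose out of reach is approached as far as the arm can. A call is refused whole if a number of a shift passes 50 or a number of a turn 0.15, either way. A call with a gripper value outside its range is refused whole. "grip" is the opening, from 0 (shut) to 1 (fully open), set as the call begins (left out, the last holds). The fingers move at their own pace and stop on an object; the grip force is fixed at half the most. Time passes only in rows, so rows that do not move let the fingers close. It gives the time, the measured TCP pose, the force and the opening at its end, in the units of the state.
- ctrl.get_obs(): the state, without advancing time (a new reading comes with each control period).
- ctrl.camera(name): name is "scene" or "top"; returns a dict with "color" (420x560x3 uint8, red, green, blue), "camera_matrix" (3x3 intrinsics, pixels), "eye" and "attitude" of the camera in the world. Camera axes: x right, y up, looking along -z (the intrinsics and any distortion apply to the point x, -y, -z); pixel columns grow to the right and rows downward; lengths in m; the calibration is good to about 2 mm. A picture is of the moment at which its call begins. There is no depth.
- ctrl.hand_in(): hands the job in, once; it reports no verdict.
The state is a dict: "time_s": time; "q": joint angles; "dq": joint speeds; "joint_efforts": joint torques, N m; "eef_pos": TCP position; "eef_rot": TCP orientation; "wrist_force": force on the tool from outside, world axes, zero at the start; "torque": the same for the moment, N m; "opening": opening from 0.0 (shut) to 1.0 (fully open).
Only numpy, scipy, OpenCV 4.12 (cv2) and the standard library are available. Lean on these libraries where they do the work, as an engineer would, in place of code of your own. Each camera call takes 0.05 s, during which the arm holds its last target. There are 200 camera calls.

TASK

The orange mould board in the turnover frame is standing tipped on its long axis: turn it until it is level with its pocket facing up, and then lock it by turning the frame's black knob clockwise as far as it goes, so that its steel foot lies over the end of the board. With the board level and locked, lay the yellow and the green pattern plates into its pocket, handles up, so that they interlock round each other and the blue corner block and both lie flush. Do not turn the board again once it is locked, and leave the cakes, the jar and the hand mould where they are.

Things in the scene. Friction and masses are not known exactly. Their poses are not given: they have to be found in the camera images.
- board_mid (a point): Orange board, 124 (x) by 210 (y) mm; this point is midway along its pivot axis, 105 mm above the table. Axes are the board's: y along the pivot towards the knob, z out of the pocket face, x across. Pocket 100 (x) by 154 (y), centred here: floor at z=0, board's back at -8, rim top at +10. Side rims 12 wide, end rims 28.
- key_block (a point): Centre of the top of the fixed blue block, 24 mm square, that fills the pocket's corner at board x -50 to -26, y -77 to -53 mm, up to rim height.
- frame: Steel turnover frame fixed to the table; origin on the table under the pivot's middle, y along the pivot towards the knob, +x roughly away from the robot. Base plate 130 by 340 mm, 10 thick; two uprights 50 (x) by 30 (y) mm, centred at y -145 and +145, tops 125 mm up. A level board's x and y axes are the frame's.
- board (a joint): Turn of the board about its y axis: 0 = level, pocket up; pi/2 = on edge, pocket facing the frame's +x. Starts 1.0 to 2.2, stops at -0.6 and 2.7. To reduce it the board's -x edge (upper at the start) goes over to the frame's -x side and down. Stiff, balanced pivot: stays where left; 0.3 N m (5 to 8 N at the edge) turns it while the knob is open.
- knob_grip (a point): Centre of the bar grip of the black locking knob, on its vertical turning axis, on top of the upright at the board's +y end, 153 mm above the table. Bar 52 mm long (the point's x axis), 14 wide (y), 24 high; it stands on a hub of radius 15 mm, whose foot is 22 mm below this point. A white mark is on one end of the bar.
- knob (a joint): Turn of the knob, clockwise seen from above: 0 = open, bar across the board; 1.571 = locked, hard stop, bar in line with the board's long axis. Starts between 0.05 and 0.17; about 0.06 N m to turn, stays where left. Open, it clears the turning board.
- lock_foot (a point): Middle of the underside of the steel foot that turns with the knob, 51 mm from its axis at the bar's white end, 22 (along the bar) by 56 mm, on a 3 mm arm whose top is 134 mm up. Locked, the foot lies 1.5 mm above the level board's rim at its +y end and holds it, giving a little if the board is pressed hard; a board more than about 0.05 rad out of level blocks its way.
- plate_a_c (a point): Centre of the handle of the yellow pattern plate, 22 mm above the plate's underside. Black handle bar 14 (x) by 36 (y) by 24 (z) mm standing on the 10 mm thick plate. Plate outline relative to this point, mm: x -40 to 6, y -17 to 52; x -16 to 6, y -41 to -17; x 6 to 56, y -41 to -3. 90 g. Starts on the table, yaw between -0.7 and 0.7.
- plate_b_c (a point): Centre of the handle of the green pattern plate, 22 mm above its underside. Handle and thickness as the yellow one. Outline, mm: x -6 to 40, y -64 to 44; x -56 to -6, y -9 to 44. 90 g. Starts on the table, yaw between -0.7 and 0.7. The plates start at two places to the left of the frame, swapped at random.
- seat_a (a point): Where plate_a_c must come, on the board and turning with it (axes as the board's): x -8, y -34, z 22 mm in the board's frame. The plate's axes then match the board's. About 2 mm play on each side.
- seat_b (a point): Where plate_b_c must come, likewise: x 8, y 31, z 22 mm in the board's frame.
- cake1_c (a point): Bystander: round cake, 64 mm across, 33 high; its centre.
- cake2_c (a point): Bystander: another such cake.
- jar_c (a point): Bystander: amber jar with red lid, 66 mm across, 110 high; its centre.
- press_mould_c (a point): Bystander: orange hand mould, 70 mm square block 35 high with a 26 mm round grip, 70 high in all; its centre.
There are look-alikes about, which are no part of the job. Of the things that look like the part that bears plate_b_c, take the one that is nearest to the robot's base at the start. Several things look just like the part that bears plate_a_c: the one meant starts farthest to the robot's left.

How it is judged:
On the way, in this order (a step that is already met when the one before it is completed fails the run):
1. the board is turned level (within 4 degrees), pocket up, with the knob still open (value of joint board between -0.07 and 0.07 rad and value of joint knob below 1 rad), for 0.2 s.
2. the knob is turned clockwise to its locked stop (within 10 degrees), the board level (value of joint board between -0.07 and 0.07 rad and value of joint knob above 1.4 rad), for 0.2 s.
3. both plates lie flush in their places in the pocket (horizontal distance between plate_a_c and seat_a below 0.006 m and z of plate_a_c in the frame of seat_a between -0.003 and 0.003 m and angle between the x axis of plate_a_c and the x axis of seat_a, either way round below 0.08 rad and angle between the z axis of plate_a_c and the z axis of seat_a, either way round below 0.05 rad and horizontal distance between plate_b_c and seat_b below 0.006 m and z of plate_b_c in the frame of seat_b between -0.003 and 0.003 m and angle between the x axis of plate_b_c and the x axis of seat_b, either way round below 0.08 rad and angle between the z axis of plate_b_c and the z axis of seat_b, either way round below 0.05 rad), for 0.2 s.
At the end, for the whole second after the job is handed in: Board within 0.07 rad of level, pocket up; knob over 1.4 rad; each plate's handle within 6 mm of its place across the board and 3 mm in height, square within 0.08 rad, flat within 0.05 rad and at rest; bystanders within 30 mm of where they stood (all of step 2 and all of step 3 and linear speed of each of plate_a, plate_b below 0.02 m/s and distance of each of cake1_c, cake2_c, jar_c, press_mould_c from where it was at the start of the episode below 0.03 m); the robot touches nothing.
It fails at once if the board is turned out of level (over 7 degrees) while the knob is locked (value of joint knob above 1.4 rad and (value of joint board above 0.12 rad or value of joint board below -0.12 rad)).
It fails at once if a bystander is shifted by more than 30 mm (distance of any of cake1_c, cake2_c, jar_c, press_mould_c from where it was at the start of the episode above 0.03 m).
It also fails if it takes over 72 s, if anything falls off the work surface, if the arm or the gripper's body presses on something with over 40 N, if the wrist force passes 120 N, or if a joint passes its speed limit or range.

## Working session

There is one attempt and no reset: what is moved stays moved. The work goes in short steps, Python scripts to look and compute and a tool call to move; the robot and the scene stay as the last step left them, time stands still between calls to the robot, and variables do not carry over. Pictures are saved under pics/ and viewed, about 8 in all and at most 12, crops included, and the job is handed in when it is done.

Besides the shell and the picture viewer there is one more tool, called after ">>>" by a JSON object that holds its "method" and its "body". arm_command: Moves the arm, as the interface text tells. Its arguments: {"type":"object","properties":{"plan":{"type":"array","items":{"type":"number"}},"grip":{"type":"number"}},"required":["plan"]}

```bash
mkdir -p pics
cat > h.py <<'E'
import numpy as np, cv2
from bench import ctrl
from scipy.spatial.transform import Rotation as R
def rot(a):
    a=np.array(a,float)
    return a if a.shape==(3,3) else R.from_quat(a[[1,2,3,0]]).as_matrix()
def cam(n):
    c=ctrl.camera(n); c['R']=rot(c['attitude']); c['eye']=np.array(c['eye']); c['K']=np.array(c['camera_matrix']); return c
def save(c,f,crop=None,s=1):
    im=c['color'][:,:,::-1]
    if crop: x0,y0,x1,y1=crop; im=im[y0:y1,x0:x1]
    cv2.imwrite('pics/'+f,cv2.resize(im,None,fx=s,fy=s,interpolation=cv2.INTER_CUBIC))
def ray(c,p):
    d=np.linalg.inv(c['K'])@np.array([p[0],p[1],1.]); return c['R']@np.array([d[0],-d[1],-d[2]])
def onz(c,p,z):
    d=ray(c,p); return c['eye']+d*(z-c['eye'][2])/d[2]
def proj(c,X):
    v=c['R'].T@(np.array(X)-c['eye']); u=c['K']@np.array([v[0],-v[1],-v[2]]); return u[:2]/u[2]
def tri(c1,p1,c2,p2):
    A=[];b=[]
    M=np.zeros((3,3));v=np.zeros(3)
    for c,p in((c1,p1),(c2,p2)):
        d=ray(c,p);d/=np.linalg.norm(d);P=np.eye(3)-np.outer(d,d);M+=P;v+=P@c['eye']
    return np.linalg.solve(M,v)
E
python3 - <<'E'
from h import *
for n in('top','scene'):
    c=cam(n); save(c,n+'0.png',s=1.42); print(n,c['eye'],c['R'].round(3).tolist(),c['K'].tolist(),[k for k in c])
o=ctrl.get_obs();print(o['eef_pos'],o['eef_rot'],o['opening'],o['time_s'])
E
```

```text
top [0.41045416 0.01377991 1.40346925] [[-0.023, 0.987, -0.161], [-1.0, -0.023, -0.001], [-0.005, 0.161, 0.987]] [[528.1646927334675, 0.0, 283.6300373429091], [0.0, 528.1646927334675, 212.02385802792463], [0.0, 0.0, 1.0]] ['color', 'camera_matrix', 'eye', 'attitude', 'R', 'K']
scene [1.19855734 0.50851329 1.11423857] [[-0.671, -0.593, 0.445], [0.741, -0.538, 0.402], [0.001, 0.599, 0.801]] [[450.18541030025557, 0.0, 275.4463110899501], [0.0, 450.18541030025557, 212.8927441497861], [0.0, 0.0, 1.0]] ['color', 'camera_matrix', 'eye', 'attitude', 'R', 'K']
[0.22402947 0.52904043 0.23048803] [-3.06915786e-04  1.99042072e-01  9.79990648e-01 -6.99949468e-04] 0.9984816122323926 0.1
```

View pics/top0.png

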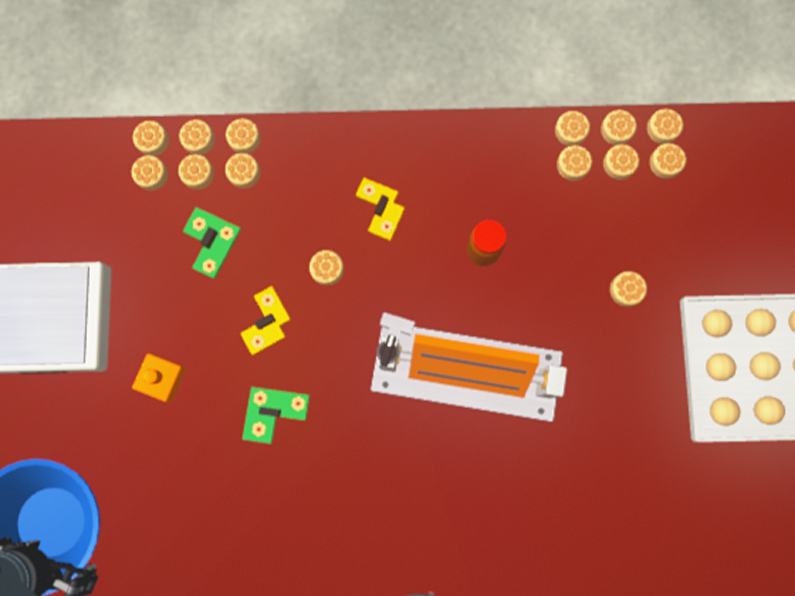

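View pics/scene0.png

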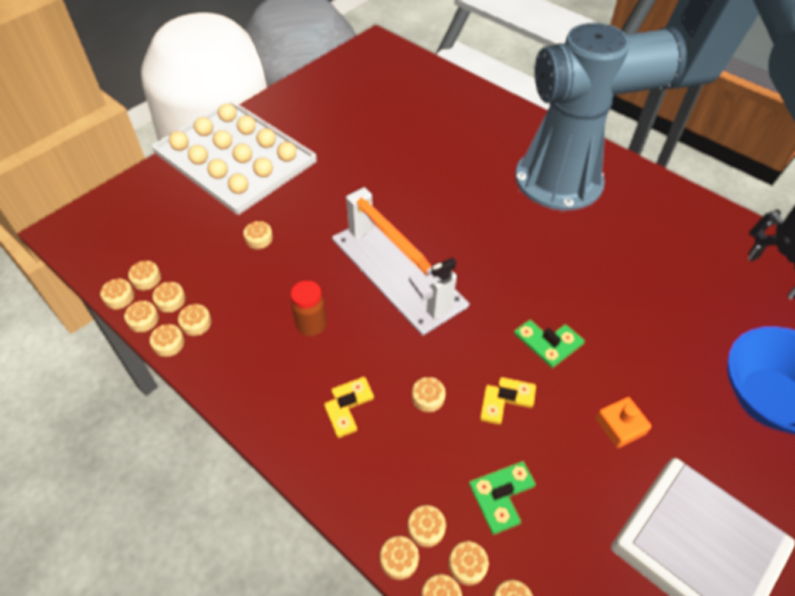

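The top view (pixels of the enlarged picture) shows yellow look-alikes at (265,320) and (382,206), and I take the left one at (265,320). The green look-alikes are at (268,410) and (210,238), and I take the near one at (268,410). The frame runs from (372,391) to (562,350), with the knob at (388,350) and the foot at (398,325). The board's back faces up, so the angle is over pi/2.

```bash
cat >> h.py <<'E'
def hsv(c): return cv2.cvtColor(np.ascontiguousarray(c['color']),cv2.COLOR_RGB2HSV)
OUT={'a':[(-40,-17),(-16,-17),(-16,-41),(56,-41),(56,-3),(6,-3),(6,52),(-40,52)],
     'b':[(-6,-64),(40,-64),(40,44),(-56,44),(-56,-9),(-6,-9)]}
def blob(m,near):
    n,l,s,ce=cv2.connectedComponentsWithStats(m.astype(np.uint8))
    k=1+np.argmin([np.hypot(*(ce[i]-near))+ (1e3 if s[i,4]<15 else 0) for i in range(1,n)]); return (l==k),ce[k],s[k]
def procr(A,B): # B ~ R A + t ,2D
    a,b=A.mean(0),B.mean(0); H=(A-a).T@(B-b); th=np.arctan2(H[0,1]-H[1,0],H[0,0]+H[1,1])
    r=np.array([[np.cos(th),-np.sin(th)],[np.sin(th),np.cos(th)]]); t=b-r@a
    return th,t,np.linalg.norm((A@r.T+t)-B,axis=1)
E
cat > m1.py <<'E'
from h import *
C={n:cam(n) for n in('top','scene')}
guess={'top':{'a':(187,226),'b':(189,289)},'scene':{'a':(358,280),'b':(388,240)}}
for n,c in C.items():
    H=hsv(c)
    for k in 'ab':
        hue=(22,34) if k=='a' else (45,80)
        m=(H[...,0]>hue[0])&(H[...,0]<hue[1])&(H[...,1]>140)&(H[...,2]>80)
        g=np.array(guess[n][k]); w=np.zeros_like(m); w[g[1]-35:g[1]+35,g[0]-35:g[0]+35]=1
        dark=(H[...,2]<60)&w; 
        d,dc,ds=blob(dark,g)
        full=cv2.morphologyEx(((m&w)|d).astype(np.uint8)*255,cv2.MORPH_CLOSE,np.ones((7,7)))
        cnt=max(cv2.findContours(full,cv2.RETR_EXTERNAL,cv2.CHAIN_APPROX_NONE)[0],key=cv2.contourArea)
        P=np.array(OUT[k])/1e3
        best=None
        for eps in np.arange(2,7,.25):
            ap=cv2.approxPolyDP(cnt,eps,True)[:,0]
            if len(ap)!=len(P): continue
            W=np.array([onz(c,p,.008)[:2] for p in ap])
            for fl in (1,-1):
              for s in range(len(P)):
                th,t,e=procr(P,np.roll(W[::fl],s,0))
                if best is None or e.mean()<best[2].mean(): best=(th,t,e)
        hc=onz(c,dc,.027)
        print(n,k,'handle',hc[:2].round(4),ds, 'poly',None if best is None else (best[0].round(3),best[1].round(4),(best[2]*1e3).round(1)), 'area mm2 ctr',cv2.contourArea(cnt))
    # frame / board
    w=(H[...,1]<60)&(H[...,2]>120)
    f,fc,fs=blob(w,(330,260) if n=='top' else (280,185))
    cnt=max(cv2.findContours(f.astype(np.uint8),0,cv2.CHAIN_APPROX_NONE)[0],key=cv2.contourArea)
    r=cv2.minAreaRect(cnt); print(n,'frame',fs,[tuple(onz(c,p,.01)[:2].round(4)) for p in cv2.boxPoints(r)],cv2.boxPoints(r).round(0).tolist())
    o=(H[...,0]>5)&(H[...,0]<20)&(H[...,1]>180)&(H[...,2]>120)
    b,bc,bs=blob(o,(333,256) if n=='top' else (277,165)); 
    cnt=max(cv2.findContours(cv2.morphologyEx(b.astype(np.uint8),cv2.MORPH_CLOSE,np.ones((5,5))),0,cv2.CHAIN_APPROX_NONE)[0],key=cv2.contourArea)
    print(n,'board',bs,cv2.approxPolyDP(cnt,3,True)[:,0].tolist())
c=C['top'];save(c,'fr.png',(250,205,410,305),5)
t=cv2.imread('pics/fr.png')
c2=C['scene'];im=c2['color'][130:290,220:420,::-1];cv2.imwrite('pics/sc.png',cv2.resize(im,None,fx=4,fy=3.5,interpolation=cv2.INTER_CUBIC))
o=ctrl.get_obs();print(rot(o['eef_rot']).round(3).tolist())
E
python3 m1.py
```

```text
Traceback (most recent call last):
  File "m1.py", line 11, in <module>
    d,dc,ds=blob(dark,g)
            ~~~~^^^^^^^^
  File "h.py", line 30, in blob
    k=1+np.argmin([np.hypot(*(ce[i]-near))+ (1e3 if s[i,4]<15 else 0) for i in range(1,n)]); return (l==k),ce[k],s[k]
        ~~~~~~~~~^^^^^^^^^^^^^^^^^^^^^^^^^^^^^^^^^^^^^^^^^^^^^^^^^^^^^^^^^^^^^^^^^^^^^^^^^^
ValueError: attempt to get argmin of an empty sequence
```

```bash
sed -i "s/dark=(H\[...,2\]<60)&w/dark=(c['color'].max(2)<85)\&w/; s/w\[g\[1\]-35:g\[1\]+35,g\[0\]-35:g\[0\]+35\]=1/w[g[1]-32:g[1]+32,g[0]-32:g[0]+32]=1/" m1.py; python3 m1.py
```

```text
top a handle [0.6024 0.269 ] [182 222  11   9  22] poly (np.float64(0.49), array([0.6048, 0.2733]), array([3. , 7.4, 2.4, 2. , 0.9, 8.2, 2.6, 3.5])) area mm2 ctr 722.0
top b handle [0.438  0.2628] [183 287  14   6  53] poly (np.float64(-0.168), array([0.4377, 0.2653]), array([2.9, 2.6, 5. , 4.2, 3.2, 0.7])) area mm2 ctr 987.5
top frame [ 261  220  138   77 3562] [(np.float64(0.4734), np.float64(0.0827)), (np.float64(0.6185), np.float64(0.0555)), (np.float64(0.5495), np.float64(-0.2956)), (np.float64(0.4067), np.float64(-0.2628))] [[260.0, 275.0], [269.0, 220.0], [402.0, 242.0], [393.0, 297.0]]
top board [ 289  236   90   43 2128] [[289, 265], [368, 278], [378, 250], [293, 236]]
scene a handle [0.6071 0.2743] [352 274  11   7  63] poly (np.float64(0.472), array([0.6031, 0.2728]), array([4.8, 2.4, 5.2, 2.8, 3. , 2.2, 4.5, 4.2])) area mm2 ctr 558.5
scene b handle [0.4411 0.2643] [383 232  11  12  85] poly (np.float64(3.118), array([0.442 , 0.2552]), array([42.3,  9.7, 26.2, 28.9, 23.6, 17.1])) area mm2 ctr 425.0
scene frame [ 234  132   96  104 3345] [(np.float64(0.5292), np.float64(-0.3327)), (np.float64(0.3411), np.float64(-0.3561)), (np.float64(0.4506), np.float64(0.0818)), (np.float64(0.6083), np.float64(0.0802))] [[223.0, 157.0], [257.0, 126.0], [335.0, 209.0], [302.0, 241.0]]
scene board [253 141  51  51 504] [[253, 141], [299, 191], [303, 186], [263, 145]]
[[-0.921, 0.39, -0.0], [0.39, 0.921, -0.0], [0.0, -0.001, -1.0]]
```

View pics/fr.png

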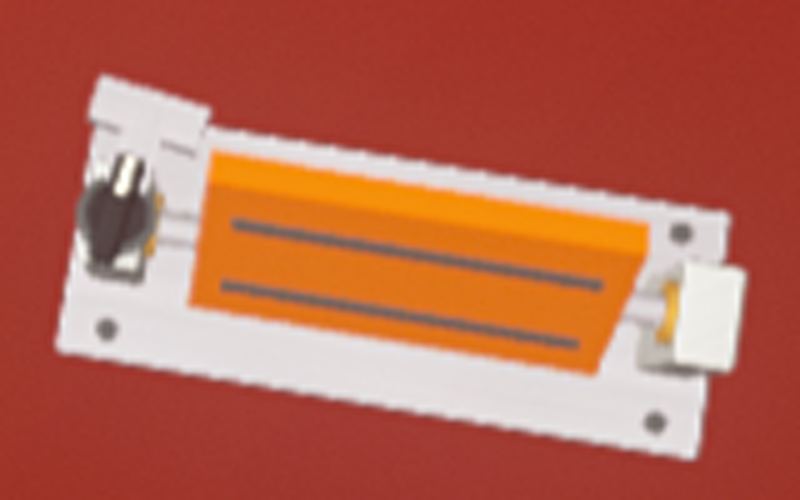

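View pics/sc.png

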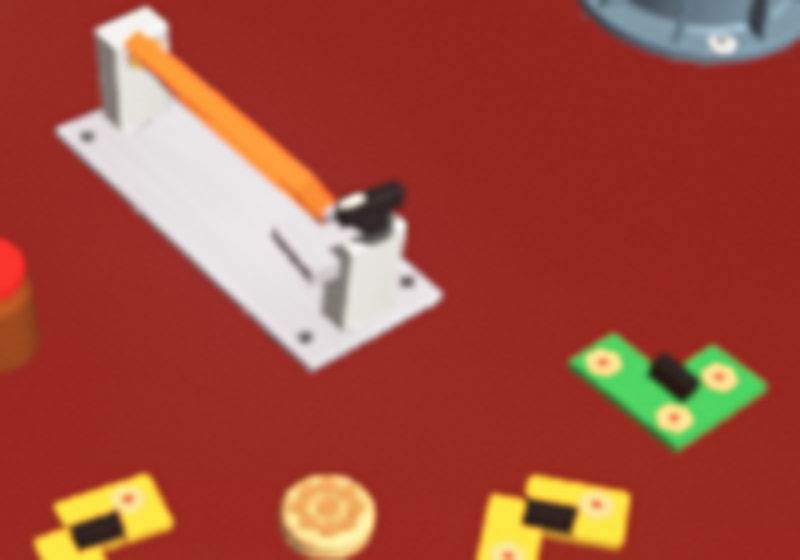

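Run:
```python
from h import *
t=cam('top');s=cam('scene')
T=lambda u,v,z:onz(t,(250+u/5,205+v/5),z)[:2]
S=lambda u,v,z:onz(s,(220+u/4,130+v/3.5),z)[:2]
# frame coords corners (x,y): BL=(-65,170) BR=(-65,-170) TR=(65,-170) TL=(65,170)
A=np.array([(-65,170),(-65,-170),(65,-170)])/1e3
B=np.array([T(58,351,.01),T(697,459,.01),T(730,212,.01)])
print('top',procr(A,B))
A2=np.array([(65,170),(-65,170),(65,-170)])/1e3
B2=np.array([S(313,371,.01),S(443,295,.01),S(55,130,.01)])
print('scene',procr(A2,B2))
A=np.vstack([A,A2]);B=np.vstack([B,B2]);th,o,e=procr(A,B);print('both',th,o,e*1e3)
r=np.array([[np.cos(th),-np.sin(th)],[np.sin(th),np.cos(th)]])
print('knob exp',r@[0,.145]+o,'meas top',T(117,213,.165),'far upright exp',r@[0,-.145]+o,'meas',T(710,317,.125))
np.save('fr.npy',[o[0],o[1],th])
# board edge: -x edge back corner at left (211,185)/(640,252), pocket-side top (212,152)/(650,222); bottom back (190,303),(597,375)
for q in range(10,23):
    a=q/10
    def P(x,y,z):
        X=np.cos(a)*x+np.sin(a)*z; Z=-np.sin(a)*x+np.cos(a)*z
        w=r@[X,y]+o; return proj(t,[w[0],w[1],.105+Z])
    f=lambda p:((p-[250,205])*5).round(0)
    print(a,f(P(-.062,.105,-.008)),f(P(-.062,-.105,-.008)),f(P(-.062,.105,.01)),f(P(.062,-.105,-.008)))
```

```text
top (np.float64(-0.18717755021153262), array([ 0.50391309, -0.10030659]), array([0.00148857, 0.00094031, 0.00066604]))
scene (np.float64(-0.19164013887884476), array([ 0.50647032, -0.09475197]), array([0.00193617, 0.00106115, 0.00105133]))
both -0.18873238957827615 [ 0.50530678 -0.09760056] [4.57425031 2.4223685  2.21796493 4.86056912 2.75756564 1.85874835]
knob exp [0.5325108  0.04482465] meas top [0.52866637 0.04149415] far upright exp [ 0.47810276 -0.24002578] meas [ 0.47564597 -0.24218384]
1.0 [180. 305.] [621. 379.] [185. 272.] [606. 256.]
1.1 [181. 294.] [624. 368.] [187. 259.] [603. 267.]
1.2 [183. 283.] [626. 357.] [189. 246.] [601. 279.]
1.3 [185. 270.] [629. 345.] [191. 233.] [599. 291.]
1.4 [187. 258.] [631. 332.] [193. 220.] [597. 303.]
1.5 [189. 245.] [634. 319.] [196. 207.] [595. 315.]
1.6 [192. 232.] [636. 306.] [198. 194.] [594. 327.]
1.7 [194. 218.] [638. 292.] [200. 182.] [593. 339.]
1.8 [196. 205.] [640. 279.] [202. 170.] [592. 350.]
1.9 [198. 193.] [641. 266.] [204. 159.] [591. 361.]
2.0 [200. 180.] [642. 254.] [206. 148.] [590. 372.]
2.1 [202. 169.] [643. 242.] [207. 139.] [590. 382.]
2.2 [204. 158.] [644. 231.] [209. 130.] [590. 391.]
```

The crops confirm the choice of plates and show the board at about 1.98 rad. The knob foot lies on the frame's +x side. The gripper goes to the board first.

>>> {"method": "arm_command", "body": {"plan": [0, 0, 0, 0.136, 0, 0, 0, 0.136, 0, 0, 0, 0.136, 0, 0, 0, 0.136, 0, 0, 0, 0.136, 0, 0, 0, 0.136, 0, 0, 0, 0.136, 0, 0, 0, 0.136, 0, 0, 0, 0.136, 0, 0, 0, 0.136, -30, 25, 0, 0, -30, 25, 0, 0, -30, 25, 0, 0, -30, 25, 0, 0, -30, 25, 0, 0, -30, 25, 0, 0, -30, 25, 0, 0, -30, 25, 0, 0, -30, 25, 0, 0, -30, 25, 0, 0], "grip": 0}}

```text
time_s: 2.4
eef_pos: [0.4138, 0.1862, 0.2316]
eef_rot: [0.0, 0.771, 0.637, 0.0]
wrist_force: [1.3, 0.3, -0.1]
opening: -0.001
```

```bash
cat >> h.py <<'E'
def to(x,y,z,yaw=None,frame=True):
    """print remaining shift in tool mm to a frame(x,y)/world z target; yaw = world angle of tool y"""
    ox,oy,th=np.load('fr.npy'); o=ctrl.get_obs(); p=np.array(o['eef_pos']); M=rot(o['eef_rot'])
    if frame: x,y=ox+np.cos(th)*x-np.sin(th)*y, oy+np.sin(th)*x+np.cos(th)*y
    d=M.T@(np.array([x,y,z])-p)*1e3; cy=np.arctan2(M[1,1],M[0,1])
    print('world target',round(x,4),round(y,4),'now',p.round(4),'shift',d.round(1),'yaw',round(cy,3),'turn',None if yaw is None else round(-((yaw-cy+np.pi/2)%np.pi-np.pi/2),3),'q6',round(o['q'][5],2),'t',o['time_s'],'F',np.array(o['wrist_force']).round(1),'op',round(o['opening'],3))
E
python3 -c "
from h import *
to(.07,0,.148,-.189)"
```

```text
world target 0.5741 -0.1107 now [0.4138 0.1862 0.2316] shift [-261.3  213.4   83.7] yaw -0.19 turn -0.001 q6 0.35 t 2.4 F [ 1.3  0.3 -0.1] op -0.001
```

>>> {"method": "arm_command", "body": {"plan": [-29, 24, 0, 0, -29, 24, 0, 0, -29, 24, 0, 0, -29, 24, 0, 0, -29, 24, 0, 0, -29, 24, 0, 0, -29, 24, 0, 0, -29, 24, 0, 0, -29, 22, 0, 0, 0, 0, 28, 0, 0, 0, 28, 0, 0, 0, 28, 0, 0, 0, 0, 0]}}

```text
time_s: 3.7
eef_pos: [0.5711, -0.1081, 0.1429]
eef_rot: [-0.004, 0.771, 0.637, -0.002]
wrist_force: [-0.2, -0.3, -1.6]
opening: -0.001
```

>>> {"method": "arm_command", "body": {"plan": [0, -10, 0, 0, 0, -10, 0, 0, 0, -10, 0, 0, 0, -10, 0, 0, 0, -10, 0, 0, 0, -10, 0, 0, 0, -10, 0, 0, 0, -10, 0, 0, 0, -10, 0, 0, 0, -10, 0, 0, 0, 0, 0, 0]}}

```text
time_s: 4.8
eef_pos: [0.4768, -0.0908, 0.1499]
eef_rot: [0.003, 0.771, 0.637, 0.001]
wrist_force: [1.4, -1.1, 3.0]
opening: -0.002
```

```bash
python3 -c "
from h import *
to(-.04,0,.148,-.189)
c=cam('scene');save(c,'s1.png',(215,110,375,230),5)"
```

```text
world target 0.466 -0.0901 now [ 0.4768 -0.0908  0.1499] shift [ -1.3 -10.7   1.8] yaw -0.19 turn -0.001 q6 -0.24 t 4.8 F [ 1.4 -1.1  3. ] op -0.002
```

View pics/s1.png

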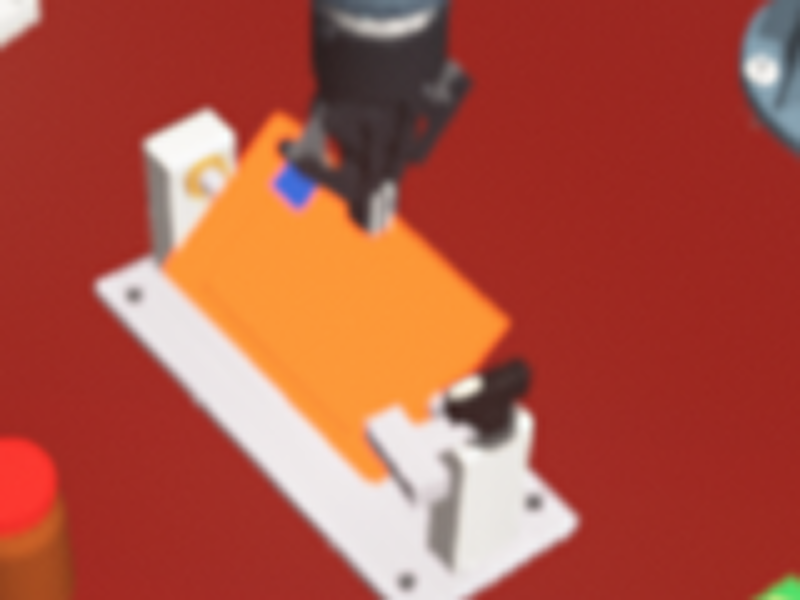

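The scene crop shows the board pulled over to roughly 0.8 rad, with the fingers on its rim at (380,220) and the blue key block at (293,187). I will continue, then lift and level it from above with two half-open fingers.

>>> {"method": "arm_command", "body": {"plan": [0, -8, 3, 0, 0, -8, 4, 0, 0, -8, 4, 0, 0, -4, 4, 0, 0, 0, 0, 0, 0, 8, -30, 0, 10, 17, -20, 0, 10, 17, 0, 0, 4, 11, 0, 0, 0, 0, 0, 0, 0, 0, 0, 0]}}

```text
time_s: 5.95
eef_pos: [0.5036, -0.071, 0.1809]
eef_rot: [-0.002, 0.771, 0.637, -0.001]
wrist_force: [-0.1, -0.1, -0.4]
opening: -0.001
```

```bash
python3 -c "
from h import *
to(0,.025,.13,-.189)
c=cam('scene');save(c,'s2.png',(215,110,375,230),5)"
```

```text
world target 0.51 -0.073 now [ 0.5036 -0.071   0.1809] shift [-0.8  6.9 50.8] yaw -0.19 turn -0.001 q6 -0.18 t 5.95 F [-0.1 -0.1 -0.4] op -0.001
```

View pics/s2.png

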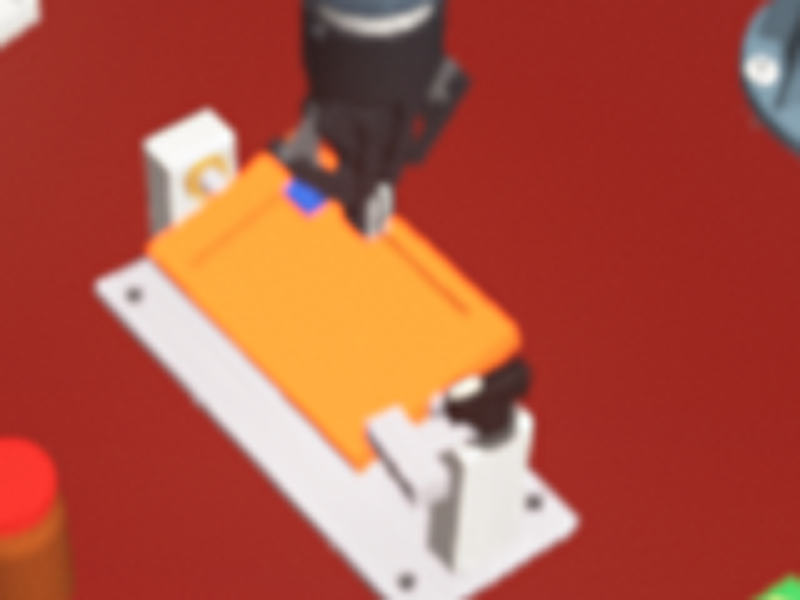

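The crop shows the board at about 0.4 rad. I open the fingers halfway and press down symmetrically.

>>> {"method": "arm_command", "body": {"plan": [0, 4, 0, 0, 0, 3, 0, 0, 0, 0, 0, 0, 0, 0, 0, 0, 0, 0, 10, 0, 0, 0, 10, 0, 0, 0, 10, 0, 0, 0, 8, 0, 0, 0, 8, 0, 0, 0, 8, 0, 0, 0, 6, 0, 0, 0, 6, 0, 0, 0, 3, 0, 0, 0, 3, 0, 0, 0, 3, 0, 0, 0, 0, 0], "grip": 0.55}}

```text
time_s: 7.6
eef_pos: [0.5118, -0.0727, 0.1081]
eef_rot: [-0.0, 0.771, 0.637, -0.0]
wrist_force: [-2.6, -0.2, 5.1]
opening: 0.549
```

```bash
python3 -c "
from h import *
to(0,.025,.105,-.189)"
```

```text
world target 0.51 -0.073 now [ 0.5118 -0.0727  0.1081] shift [-0.7 -1.7  3.1] yaw -0.19 turn -0.001 q6 -0.18 t 7.6 F [-2.6 -0.2  5.1] op 0.549
```

>>> {"method": "arm_command", "body": {"plan": [0, 0, 3, 0, 0, 0, 3, 0, 0, 0, 0, 0]}}

```text
time_s: 7.9
eef_pos: [0.5117, -0.0727, 0.1025]
eef_rot: [-0.0, 0.771, 0.637, -0.0]
wrist_force: [-5.6, -0.2, 9.7]
opening: 0.55
```

>>> {"method": "arm_command", "body": {"plan": [0, 0, 3, 0, 0, 0, 0, 0]}}

```text
time_s: 8.1
eef_pos: [0.5118, -0.0728, 0.1022]
eef_rot: [-0.0, 0.771, 0.637, -0.001]
wrist_force: [-17.2, 4.3, 34.3]
opening: 0.553
```

>>> {"method": "arm_command", "body": {"plan": [0, 0, 2, 0, 0, 0, 0, 0]}}

```text
time_s: 8.3
eef_pos: [0.5119, -0.0728, 0.1021]
eef_rot: [0.0, 0.771, 0.637, -0.001]
wrist_force: [-23.2, 5.6, 51.8]
opening: 0.552
```

>>> {"method": "arm_command", "body": {"plan": [0, 0, -10, 0, 0, 0, -30, 0, -10, 0, -40, -0.1, -10, 0, -40, -0.14, 0, 0, -30, -0.14, 0, 0, -20, -0.14, 0, 0, 0, -0.14, 0, 0, 0, -0.14, 0, 0, 0, -0.14, 0, 0, 0, -0.14, 0, 0, 0, -0.14, 0, 0, 0, -0.14, 0, 0, 0, -0.1, 0, 0, 0, 0]}}

```text
time_s: 9.7
eef_pos: [0.5091, -0.0925, 0.2665]
eef_rot: [0.0, 0.149, 0.989, -0.0]
wrist_force: [0.6, 0.3, 0.0]
opening: 0.549
```

```bash
python3 -c "
from h import *
to(0,.145,.25,1.27)
c=cam('scene');d=cam('top');
a=cv2.resize(c['color'][110:240,215:345,::-1],None,fx=4.3,fy=4.3,interpolation=cv2.INTER_CUBIC)
a=cv2.resize(c['color'][130:230,235:335,::-1],(400,400),interpolation=cv2.INTER_CUBIC)
b=cv2.resize(d['color'][210:310,255:355,::-1],(400,400),interpolation=cv2.INTER_CUBIC)
cv2.imwrite('pics/k.png',np.hstack([a,b]))"
```

```text
world target 0.5325 0.0448 now [ 0.5091 -0.0925  0.2665] shift [ 18.2 138.1  16.5] yaw 1.271 turn 0.001 q6 -1.68 t 9.7 F [0.6 0.3 0. ] op 0.549
```

View pics/k.png

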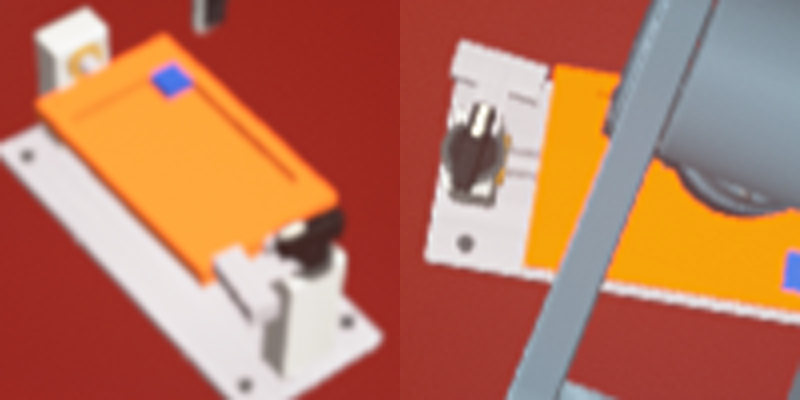

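Run:
```python
from h import *
s=cam('scene');t=cam('top');ox,oy,th=np.load('fr.npy')
S=lambda u,v:(235+u/4,130+v/4); T=lambda u,v:(255+(u-400)/4,210+v/4)
def fr(w): d=np.array(w[:2])-[ox,oy]; return np.array([np.cos(th)*d[0]+np.sin(th)*d[1],-np.sin(th)*d[0]+np.cos(th)*d[1]]).round(4)
print('scene corners(+x far,+x knob,-x far,-x knob)',[fr(onz(s,S(*p),.115)) for p in((38,103),(205,285),(165,33),(335,193))])
print('block scene',fr(onz(s,S(172,82),.115)))
print('top corner',[fr(onz(t,T(*p),.115)) for p in((556,66),(526,267))])
a,b=onz(t,T(482,103),.165),onz(t,T(469,190),.165);print('bar',a,b,'ang',np.arctan2(*(a-b)[1::-1]),'mid',(a+b)/2,'fr',fr((a+b)/2))
print('mark tri',fr(onz(t,T(480,118),.165)),fr(onz(s,S(293,228),.165)),'tri',tri(s,S(293,228),t,T(480,118)))
```

```text
scene corners(+x far,+x knob,-x far,-x knob) [array([ 0.0599, -0.1026]), array([0.0667, 0.1145]), array([-0.0639, -0.1051]), array([-0.0626,  0.104 ])]
block scene [-0.0357 -0.0588]
top corner [array([0.061 , 0.1018]), array([-0.0632,  0.0998])]
bar [0.55656012 0.03599053 0.165     ] [0.50548359 0.04464564 0.165     ] ang -0.16785912646024417 mid [0.53102185 0.04031808 0.165     ] fr [-0.0006  0.1403]
mark tri [0.0163 0.1405] [0.0127 0.1421] tri [0.54653028 0.03883457 0.16670013]
```

The board is level: cast onto z=0.115, its corners come out within about 2 mm of ±62/±105, apart from one hidden corner. Next I grip the knob.

>>> {"method": "arm_command", "body": {"plan": [4, 27, 0, 0, 4, 27, 0, 0, 4, 27, 0, 0, 4, 27, 0, 0, 3, 28, 0, 0, 0, 0, 0, 0, 0, 0, 25, 0, 0, 0, 25, 0, 0, 0, 25, 0, 0, 0, 25, 0, 0, 0, 15, 0, 0, 0, 7, 0, 0, 0, 0, 0]}}

```text
time_s: 11.2
eef_pos: [0.5306, 0.0427, 0.1435]
eef_rot: [-0.001, 0.15, 0.989, -0.0]
wrist_force: [0.9, -0.4, 0.1]
opening: 0.551
```

>>> {"method": "arm_command", "body": {"plan": [0, 0, 0, 0, 0, 0, 0, 0, 0, 0, 0, 0, 0, 0, 0, 0, 0, 0, 0, 0, 0, 0, 0, 0], "grip": 0}}

```text
time_s: 11.8
eef_pos: [0.5321, 0.0433, 0.1457]
eef_rot: [0.001, 0.15, 0.989, 0.0]
wrist_force: [-0.5, 1.5, 5.8]
opening: 0.144
```

```bash
python3 -c "
from h import *
to(-.001,.143,.144,1.27)
o=ctrl.get_obs();print(np.array(o['torque']).round(2))"
```

```text
world target 0.5312 0.043 now [0.5321 0.0433 0.1457] shift [ 0.8 -0.5  1.7] yaw 1.27 turn 0.0 q6 -1.41 t 11.8 F [-0.5  1.5  5.8] op 0.144
[0.41 0.13 0.02]
```

>>> {"method": "arm_command", "body": {"plan": [0, 0, -2, 0, 0, 0, 0, 0.1, 0, 0, 0, 0.1, 0, 0, 0, 0.1, 0, 0, 0, 0.1, 0, 0, 0, 0.1, 0, 0, 0, 0.1, 0, 0, 0, 0.1, 0, 0, 0, 0.1, 0, 0, 0, 0.1, 0, 0, 0, 0.1, 0, 0, 0, 0.1, 0, 0, 0, 0.1, 0, 0, 0, 0.1, 0, 0, 0, 0.1, 0, 0, 0, 0]}}

```text
time_s: 13.4
eef_pos: [0.5319, 0.0433, 0.1458]
eef_rot: [0.0, 0.753, 0.659, 0.001]
wrist_force: [6.4, 2.1, -7.2]
opening: 0.147
```

```bash
python3 -c "
from h import *
to(-.001,.143,.144,-.189)
o=ctrl.get_obs();print(np.array(o['torque']).round(2))"
```

```text
world target 0.5312 0.043 now [0.5319 0.0433 0.1458] shift [-0.3 -0.7  1.8] yaw -0.133 turn 0.056 q6 -0.01 t 13.4 F [ 6.4  2.1 -7.2] op 0.147
[ 0.37 -0.98 -0.05]
```

>>> {"method": "arm_command", "body": {"plan": [0, 0, 0, 0.03, 0, 0, 0, 0.03, 0, 0, 0, 0.03, 0, 0, 0, 0]}}

```text
time_s: 13.8
eef_pos: [0.5319, 0.0433, 0.1458]
eef_rot: [0.001, 0.78, 0.626, 0.001]
wrist_force: [6.2, 2.5, -6.7]
opening: 0.145
```

```bash
python3 -c "
from h import *
to(-.001,.143,.144,-.189)
o=ctrl.get_obs();print(np.array(o['torque']).round(2))"
```

```text
world target 0.5312 0.043 now [0.5319 0.0433 0.1458] shift [-0.4 -0.7  1.8] yaw -0.219 turn -0.03 q6 0.08 t 13.8 F [ 6.2  2.5 -6.7] op 0.145
[ 0.36 -1.01  0.97]
```

The wrist torque of 0.97 N m shows the hard stop is reached. I release the knob and head for the yellow plate.

>>> {"method": "arm_command", "body": {"plan": [0, 0, 0, -0.03, 0, 0, 0, 0, 0, 0, 0, 0, 0, 0, 0, 0, 0, 0, -10, 0, 0, 0, -30, 0, 0, 0, -40, 0, 0, 0, -30, 0, 0, 0, 0, -0.11, 0, 0, 0, -0.11, 0, 0, 0, -0.11, 0, 0, 0, -0.11, 0, 0, 0, -0.11, 0, 0, 0, -0.12, 0, 0, 0, 0], "grip": 0.6}}

```text
time_s: 15.3
eef_pos: [0.5312, 0.043, 0.2571]
eef_rot: [0.0, 0.518, 0.855, 0.0]
wrist_force: [0.4, -0.2, -0.3]
opening: 0.601
```

```bash
python3 -c "
from h import *
to(.6045,.2725,.06,.48,frame=False)"
```

```text
world target 0.6045 0.2725 now [0.5312 0.043  0.2571] shift [169.7 171.  197.2] yaw 0.481 turn 0.001 q6 -0.62 t 15.3 F [ 0.4 -0.2 -0.3] op 0.601
```

>>> {"method": "arm_command", "body": {"plan": [24, 24, 0, 0, 24, 24, 0, 0, 24, 24, 0, 0, 24, 24, 0, 0, 24, 24, 0, 0, 24, 24, 0, 0, 26, 27, 0, 0, 0, 0, 35, 0, 0, 0, 35, 0, 0, 0, 35, 0, 0, 0, 35, 0, 0, 0, 35, 0, 0, 0, 30, 0, 0, 0, 25, 0, 0, 0, 12, 0, 0, 0, 0, 0]}}

```text
time_s: 16.9
eef_pos: [0.603, 0.2724, 0.0126]
eef_rot: [-0.001, 0.52, 0.854, -0.001]
wrist_force: [0.5, -0.7, 0.7]
opening: 0.603
```

```bash
python3 -c "
from h import *
to(.6045,.2725,.014,.48,frame=False)
t=cam('top');s=cam('scene')
a=cv2.resize(s['color'][240:320,318:398,::-1],(400,400),interpolation=cv2.INTER_CUBIC)
b=cv2.resize(t['color'][190:270,150:230,::-1],(400,400),interpolation=cv2.INTER_CUBIC)
cv2.imwrite('pics/pa.png',np.hstack([a,b]))"
```

```text
world target 0.6045 0.2725 now [0.603  0.2724 0.0126] shift [-0.6  1.3 -1.4] yaw 0.478 turn -0.002 q6 -0.23 t 16.9 F [ 0.5 -0.7  0.7] op 0.603
```

View pics/pa.png

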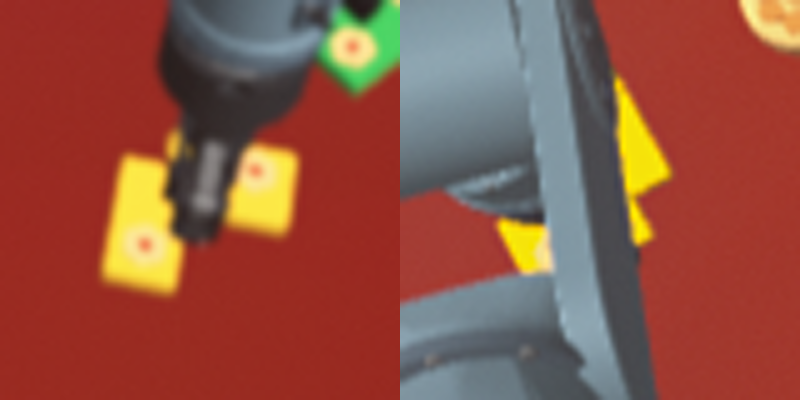

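The yellow plate lies centred under the fingers (scene crop, fingers at (200,200) between its two lobes). I grip it and lift.

>>> {"method": "arm_command", "body": {"plan": [0, 0, -2, 0, 0, 0, 0, 0, 0, 0, 0, 0, 0, 0, 0, 0, 0, 0, 0, 0, 0, 0, 0, 0], "grip": 0}}

```text
time_s: 17.6
eef_pos: [0.6057, 0.2732, 0.0183]
eef_rot: [0.001, 0.519, 0.855, 0.001]
wrist_force: [-0.0, -0.1, 6.3]
opening: 0.147
```

```bash
python3 -c "
from h import *
to(.6045,.2725,.014,.48,frame=False)"
```

```text
world target 0.6045 0.2725 now [0.6057 0.2732 0.0183] shift [-0.  -1.4  4.3] yaw 0.48 turn -0.0 q6 -0.23 t 17.6 F [-0.  -0.1  6.3] op 0.147
```

>>> {"method": "arm_command", "body": {"plan": [0, 0, -20, 0, 0, 0, -40, 0, 0, 0, -45, 0, 0, 0, -45, 0, 0, 0, -45, 0, 0, 0, -40, 0, 0, 0, 0, 0.11, 0, 0, 0, 0.11, 0, 0, 0, 0.11, 0, 0, 0, 0.11, 0, 0, 0, 0.11, 0, 0, 0, 0.12, 0, 0, 0, 0]}}

```text
time_s: 18.9
eef_pos: [0.6041, 0.2728, 0.2513]
eef_rot: [-0.0, 0.771, 0.636, -0.0]
wrist_force: [0.7, -1.0, -0.5]
opening: 0.145
```

```bash
python3 -c "
from h import *
np.save('fr.npy',[.5045,-.0991,-.190])
to(-.008,-.034,.145,-.19)"
```

```text
world target 0.4902 -0.131 now [0.6041 0.2728 0.2513] shift [-418.   -35.1  106.4] yaw -0.191 turn -0.001 q6 0.44 t 18.9 F [ 0.7 -1.  -0.5] op 0.145
```

>>> {"method": "arm_command", "body": {"plan": [-28, -2, 0, 0, -28, -2, 0, 0, -28, -2, 0, 0, -28, -2, 0, 0, -28, -2, 0, 0, -28, -2, 0, 0, -28, -3, 0, 0, -28, -3, 0, 0, -28, -3, 0, 0, -28, -3, 0, 0, -28, -3, 0, 0, -28, -2, 0, 0, -28, -2, 0, 0, -28, -2, 0, 0, -26, -2, 0, 0, 0, 0, 35, 0, 0, 0, 35, 0, 0, 0, 25, 0, 0, 0, 0, 0]}}

```text
time_s: 20.8
eef_pos: [0.4882, -0.1298, 0.1528]
eef_rot: [-0.003, 0.77, 0.638, -0.001]
wrist_force: [-1.1, -0.4, -0.7]
opening: 0.146
```

```bash
python3 -c "
from h import *
to(-.008,-.034,.145,-.19)
s=cam('scene');save(s,'ha.png',(230,125,340,215),7)"
```

```text
world target 0.4902 -0.131 now [ 0.4882 -0.1298  0.1528] shift [-0.8  2.2  7.7] yaw -0.188 turn 0.002 q6 -0.31 t 20.8 F [-1.1 -0.4 -0.7] op 0.146
```

View pics/ha.png

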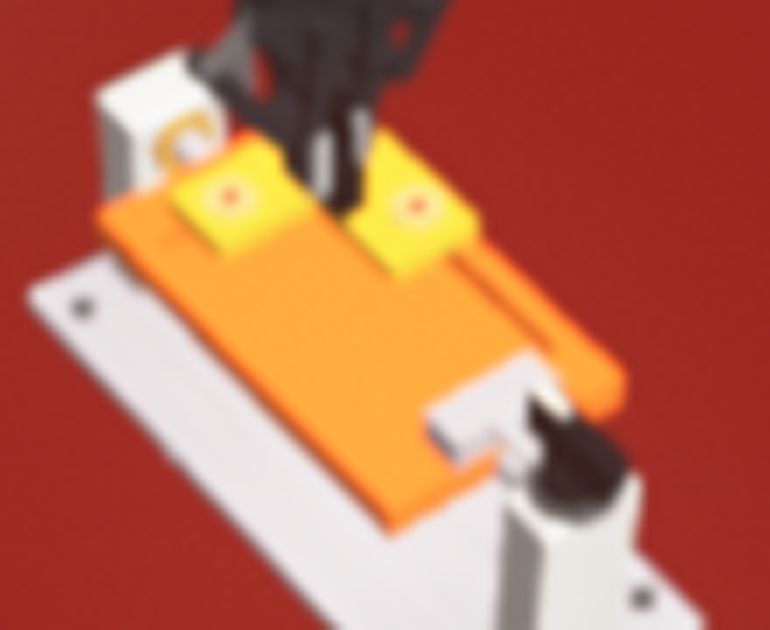

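The crop shows the yellow plate above the far half of the pocket, and the steel foot over the board's end at (490,410), so it is locked. I compare the plate's corners with the board's in this view.

Run:
```python
from h import *
s=cam('scene');ox,oy,th=np.load('fr.npy')
def fr(w): d=np.array(w[:2])-[ox,oy]; return np.array([np.cos(th)*d[0]+np.sin(th)*d[1],-np.sin(th)*d[0]+np.cos(th)*d[1]])*1e3
o=ctrl.get_obs();t=fr(o['eef_pos']);z=o['eef_pos'][2]-.0083;print('tool',t,z)
S=lambda u,v:(230+u/7,125+v/7)
for p,e in(((170,192),(56,-41)),((226,241),(56,-3)),((403,263),(6,52)),((480,213),(-40,52))): print('plate handle est',(fr(onz(s,S(*p),z))-e).round(1))
for p,e in(((97,217),(62,-105)),((391,520),(62,105)),((627,375),(-62,105))): print('board off',(fr(onz(s,S(*p),.115))-e).round(1))
```

```text
tool [ -7.13135825 -33.90001714] 0.14852132660046038
plate handle est [ -9.5 -25.9]
plate handle est [-11.8 -26.4]
plate handle est [-13.5 -26.8]
plate handle est [-11.3 -30. ]
board off [0.7 3.8]
board off [1.6 4.9]
board off [-1.3  2.9]
```

```bash
cat > m2.py <<'E'
from h import *
import sys
s=cam('scene');t=cam('top');ox,oy,th=np.load('fr.npy')
def fr(w): d=np.array(w[:2])-[ox,oy]; return np.array([np.cos(th)*d[0]+np.sin(th)*d[1],-np.sin(th)*d[0]+np.cos(th)*d[1]])*1e3
o=ctrl.get_obs();p=np.array(o['eef_pos']);z=p[2]-.0083;print('tool',fr(p).round(1),p[2].round(4),rot(o['eef_rot'])[:,2].round(4),'F',np.array(o['wrist_force']).round(1),'T',np.array(o['torque']).round(2))
def un(x,y,zz): return [ox+np.cos(th)*x-np.sin(th)*y,oy+np.sin(th)*x+np.cos(th)*y,zz]
k=sys.argv[1]; f=6
hx,hy=fr(p)
for n,c in(('scene',s),('top',t)):
    x0,y0,x1,y1=(225,110,345,225) if n=='scene' else (250,200,410,310)
    im=cv2.resize(c['color'][y0:y1,x0:x1],None,fx=f,fy=f,interpolation=cv2.INTER_CUBIC)
    q=lambda X:((proj(c,X)-[x0,y0]+.5)*f).astype(int)
    im=np.ascontiguousarray(im[:,:,::-1])
    P=[q(un(hx/1e3+a/1e3,hy/1e3+b/1e3,z)) for a,b in OUT[k]]
    cv2.polylines(im,[np.array(P)],True,(255,0,0),1)
    B=[q(un(a,b,.115)) for a,b in((-.062,-.105),(.062,-.105),(.062,.105),(-.062,.105))]
    cv2.polylines(im,[np.array(B)],True,(0,0,0),1)
    B=[q(un(a,b,.115)) for a,b in((-.05,-.077),(.05,-.077),(.05,.077),(-.05,.077))]
    cv2.polylines(im,[np.array(B)],True,(0,100,0),1)
    if n==sys.argv[2]: cv2.imwrite('pics/'+sys.argv[3],im)
E
python3 m2.py a scene ov1.png
```

```text
tool [ -6.  -34.2] 0.1582 [ 0.0027 -0.0015 -1.    ] F [ 0.9  1.1 -0.1] T [-0.    0.01 -0.02]
```

View pics/ov1.png

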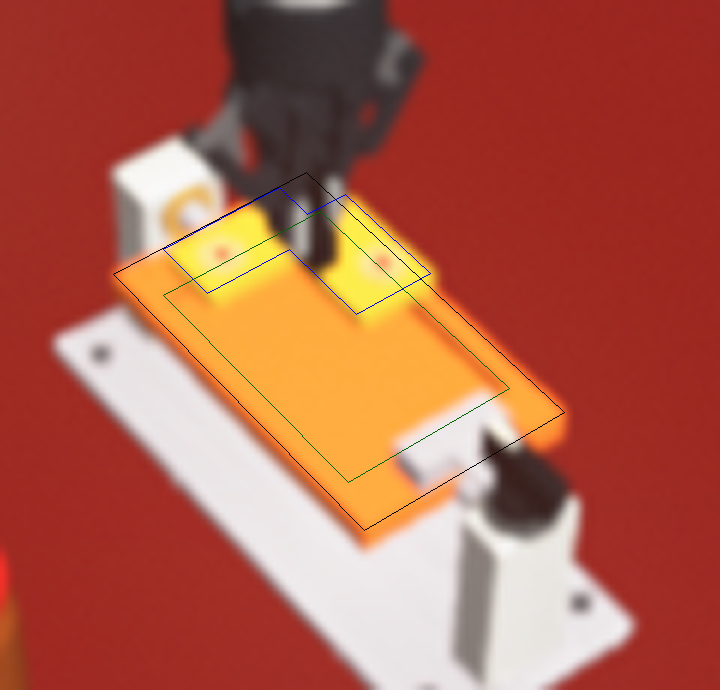

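The overlay agrees with the plate and the board to about 1–2 mm. I correct and descend.

>>> {"method": "arm_command", "body": {"plan": [-0.5, -2, 0, 0, 0, 0, 6, 0, 0, 0, 6, 0, 0, 0, 5, 0, 0, 0, 0, 0, 0, 0, 0, 0]}}

```text
time_s: 21.6
eef_pos: [0.4888, -0.1311, 0.139]
eef_rot: [-0.0, 0.771, 0.637, -0.0]
wrist_force: [0.7, -0.9, -1.9]
opening: 0.146
```

```bash
python3 -c "
from h import *
to(-.008,-.0345,.123,-.19)"
```

```text
world target 0.4901 -0.1315 now [ 0.4888 -0.1311  0.139 ] shift [-0.1  1.4 16. ] yaw -0.19 turn 0.0 q6 -0.31 t 21.6 F [ 0.7 -0.9 -1.9] op 0.146
```

>>> {"method": "arm_command", "body": {"plan": [0, 1.4, 0, 0, 0, 0, 3, 0, 0, 0, 3, 0, 0, 0, 3, 0, 0, 0, 0, 0]}}

```text
time_s: 22.1
eef_pos: [0.4899, -0.1312, 0.1296]
eef_rot: [-0.001, 0.771, 0.637, -0.0]
wrist_force: [0.5, -0.5, -0.6]
opening: 0.145
```

>>> {"method": "arm_command", "body": {"plan": [0, 0, 2, 0, 0, 0, 2, 0, 0, 0, 0, 0]}}

```text
time_s: 22.4
eef_pos: [0.4902, -0.1313, 0.126]
eef_rot: [-0.0, 0.771, 0.637, -0.0]
wrist_force: [-0.2, 0.4, -0.9]
opening: 0.146
```

```bash
python3 -c "
from h import *
to(-.008,-.0345,.123,-.19)
o=ctrl.get_obs();print(np.array(o['torque']).round(2))"
```

```text
world target 0.4901 -0.1315 now [ 0.4902 -0.1313  0.126 ] shift [-0.1 -0.   3. ] yaw -0.19 turn -0.0 q6 -0.31 t 22.4 F [-0.2  0.4 -0.9] op 0.146
[-0.01 -0.03  0.04]
```

No contact force with the underside already below the rim, so it fits. I lower it fully, release and lift.

>>> {"method": "arm_command", "body": {"plan": [0, 0, 2, 0, 0, 0, 1.5, 0, 0, 0, 0, 0]}}

```text
time_s: 22.7
eef_pos: [0.4904, -0.1315, 0.1232]
eef_rot: [0.0, 0.771, 0.637, 0.0]
wrist_force: [-2.1, 0.9, 4.7]
opening: 0.144
```

>>> {"method": "arm_command", "body": {"plan": [0, 0, -0.5, 0, 0, 0, 0, 0, 0, 0, 0, 0, 0, 0, 0, 0, 0, 0, -5, 0, 0, 0, -20, 0, 0, 0, -40, 0, 0, 0, -45, 0, 0, 0, -20, 0, 0, 0, 0, 0], "grip": 0.6}}

```text
time_s: 23.7
eef_pos: [0.4924, -0.1324, 0.2578]
eef_rot: [0.004, 0.771, 0.637, 0.002]
wrist_force: [0.2, 0.1, -0.1]
opening: 0.603
```

```bash
python3 -c "
from h import *
to(.4395,.2645,.018,-.168,frame=False)"
```

```text
world target 0.4395 0.2645 now [ 0.4924 -0.1324  0.2578] shift [ 380.4 -128.7  237.9] yaw -0.19 turn -0.022 q6 -0.31 t 23.7 F [ 0.2  0.1 -0.1] op 0.603
```

Run:
```python
from h import *
P=np.array(OUT['b'])/1e3
for n,g in(('top',(189,289)),('scene',(388,240))):
    c=cam(n);H=hsv(c); w=np.zeros(H.shape[:2],bool); w[g[1]-40:g[1]+40,g[0]-45:g[0]+45]=1
    col=c['color'].astype(int); m=w&(col[...,1]-col[...,0]>-10)&(col.max(2)>0)  # not red
    full=cv2.morphologyEx(m.astype(np.uint8)*255,cv2.MORPH_OPEN,np.ones((2,2)))
    red=(col[...,0]>col[...,1]+50)&(col[...,0]<200)&(col[...,1]<90)
    f=4;sub=(w&~red).astype(np.uint8)*255
    b,bc,bs=blob(sub>0,g); 
    big=cv2.resize(b.astype(np.uint8)*255,None,fx=f,fy=f,interpolation=cv2.INTER_LINEAR); big=(cv2.GaussianBlur(big,(9,9),0)>127).astype(np.uint8)
    cnt=max(cv2.findContours(big,0,cv2.CHAIN_APPROX_NONE)[0],key=cv2.contourArea)
    res=[]
    for eps in np.arange(6,30,1):
        ap=cv2.approxPolyDP(cnt,eps,True)[:,0]
        if len(ap)!=6: continue
        W=np.array([onz(c,(p+.5)/f-.5,.008)[:2] for p in ap])
        for fl in(1,-1):
            for s in range(6):
                th,t,e=procr(P,np.roll(W[::fl],s,0)); res.append((e.mean(),th,t,e))
    print(n,bs); 
    if res: r=min(res,key=lambda r:r[0]); print(r[1],r[2],(r[3]*1e3).round(1))
```

```text
top [ 170  272   48   41 1238]
-0.1803432052167269 [0.43889038 0.26290963] [2.8 0.9 0.5 2.2 2.5 2.7]
scene [362 225  50  34 930]
-0.1962423813778627 [0.43570106 0.26202607] [ 3.9  2.2  6.6  3.2  1.8 14.1]
```

>>> {"method": "arm_command", "body": {"plan": [29, -10, 0, 0, 29, -10, 0, 0, 29, -10, 0, 0, 29, -10, 0, 0, 29, -10, 0, 0, 29, -10, 0, 0, 29, -10, 0, 0, 29, -10, 0, 0, 29, -10, 0, 0, 29, -10, 0, 0, 29, -10, 0, 0, 29, -10, 0, 0, 29, -9, 0, 0, 0, 0, 30, 0, 0, 0, 40, 0, 0, 0, 40, 0, 0, 0, 40, 0, 0, 0, 20, 0, 0, 0, 0, 0, 0, 0, 0, 0]}}

```text
time_s: 25.8
eef_pos: [0.434, 0.2629, 0.0824]
eef_rot: [-0.0, 0.771, 0.637, -0.001]
wrist_force: [-0.2, 0.6, 0.2]
opening: 0.595
```

>>> {"method": "arm_command", "body": {"plan": [1.5, 4.8, 0, 0, 0, 0, 25, 0, 0, 0, 20, 0, 0, 0, 13, 0, 0, 0, 5, 0, 0, 0, 0, 0, 0, 0, 0, 0]}}

```text
time_s: 26.5
eef_pos: [0.4407, 0.264, 0.0212]
eef_rot: [0.0, 0.771, 0.637, 0.001]
wrist_force: [0.6, 0.7, -0.2]
opening: 0.603
```

>>> {"method": "arm_command", "body": {"plan": [0, 0, 0, 0, 0, 0, 0, 0, 0, 0, 0, 0, 0, 0, 0, 0, 0, 0, 0, 0, 0, 0, 0, 0], "grip": 0}}

```text
time_s: 27.1
eef_pos: [0.4404, 0.2639, 0.0211]
eef_rot: [0.0, 0.771, 0.637, 0.001]
wrist_force: [-1.1, -0.3, 6.7]
opening: 0.142
```

```bash
python3 -c "
from h import *
to(.439,.2635,.018,-.19,frame=False)"
```

```text
world target 0.439 0.2635 now [0.4404 0.2639 0.0211] shift [-0.7 -1.3  3.1] yaw -0.19 turn 0.0 q6 0.5 t 27.1 F [-1.1 -0.3  6.7] op 0.142
```

>>> {"method": "arm_command", "body": {"plan": [0, 0, -20, 0, 0, 0, -40, 0, 0, 0, -45, 0, 0, 0, -45, 0, 0, 0, -45, 0, 0, 0, -40, 0, 0, 0, 0, 0]}}

```text
time_s: 27.8
eef_pos: [0.443, 0.2648, 0.262]
eef_rot: [0.002, 0.771, 0.637, 0.005]
wrist_force: [0.8, 0.4, -1.1]
opening: 0.138
```

```bash
python3 -c "
from h import *
to(.008,.031,.155,-.19)"
```

```text
world target 0.5182 -0.0702 now [0.443  0.2648 0.262 ] shift [-315.4  136.   106.6] yaw -0.19 turn 0.0 q6 0.5 t 27.8 F [ 0.8  0.4 -1.1] op 0.138
```

>>> {"method": "arm_command", "body": {"plan": [-26, 11, 0, 0, -26, 11, 0, 0, -26, 11, 0, 0, -26, 11, 0, 0, -26, 11, 0, 0, -26, 11, 0, 0, -26, 11, 0, 0, -26, 12, 0, 0, -26, 12, 0, 0, -26, 12, 0, 0, -26, 12, 0, 0, -29, 12, 0, 0, 0, 0, 0, 0, 0, 0, 30, 0, 0, 0, 35, 0, 0, 0, 35, 0, 0, 0, 0, 0, 0, 0, 0, 0, 0, 0, 0, 0]}}

```text
time_s: 29.7
eef_pos: [0.5156, -0.0716, 0.1569]
eef_rot: [0.001, 0.771, 0.637, 0.0]
wrist_force: [-0.1, -0.2, -0.3]
opening: 0.143
```

```bash
python3 -c "
from h import *
to(.008,.031,.155,-.19)"
sed -i 's/-.0083/-.0111/' m2.py; python3 m2.py b scene ov2.png
```

```text
world target 0.5182 -0.0702 now [ 0.5156 -0.0716  0.1569] shift [1.9 2.3 1.9] yaw -0.19 turn 0.0 q6 -0.18 t 29.7 F [-0.1 -0.2 -0.3] op 0.143
tool [ 6. 29.] 0.1571 [ 0.0025 -0.0011 -1.    ] F [ 0.2  0.3 -1. ] T [ 0.02 -0.02 -0.02]
```

View pics/ov2.png

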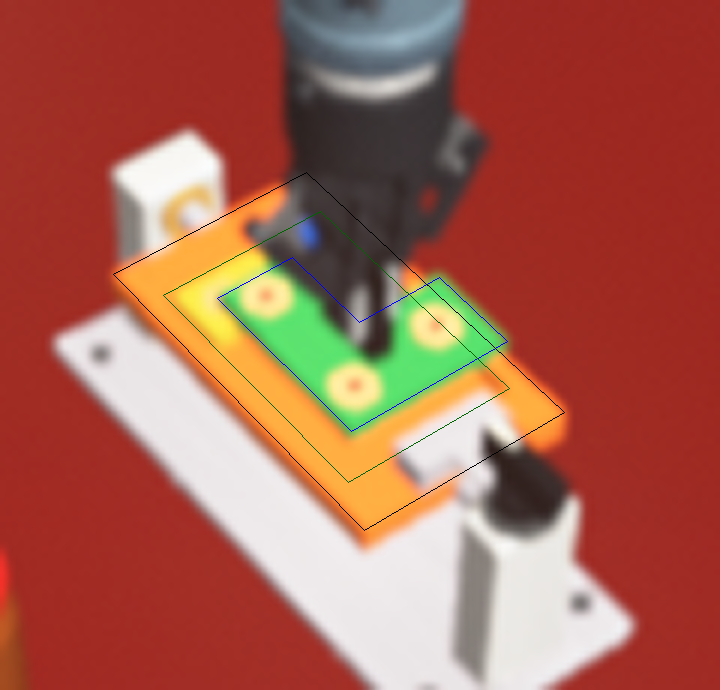

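The green plate matches the predicted outline to about 1 mm, and the yellow plate sits in the pocket at (215,300). I correct by (2, 2.3) mm and descend.

>>> {"method": "arm_command", "body": {"plan": [2, 2.3, 0, 0, 0, 0, 6, 0, 0, 0, 6, 0, 0, 0, 3, 0, 0, 0, 0, 0, 0, 0, 0, 0]}}

```text
time_s: 30.4
eef_pos: [0.5174, -0.0699, 0.1401]
eef_rot: [-0.0, 0.771, 0.637, -0.0]
wrist_force: [1.1, 0.2, -1.0]
opening: 0.142
```

```bash
python3 -c "
from h import *
to(.008,.031,.126,-.19)"
```

```text
world target 0.5182 -0.0702 now [ 0.5174 -0.0699  0.1401] shift [-0.1  0.9 14.1] yaw -0.19 turn -0.0 q6 -0.17 t 30.4 F [ 1.1  0.2 -1. ] op 0.142
```

>>> {"method": "arm_command", "body": {"plan": [0, 0.8, 0, 0, 0, 0, 3, 0, 0, 0, 3, 0, 0, 0, 2, 0, 0, 0, 0, 0]}}

```text
time_s: 30.9
eef_pos: [0.518, -0.07, 0.1318]
eef_rot: [-0.0, 0.771, 0.637, -0.0]
wrist_force: [-0.2, -0.1, -0.6]
opening: 0.141
```

>>> {"method": "arm_command", "body": {"plan": [0, 0, 2, 0, 0, 0, 2, 0, 0, 0, 0, 0]}}

```text
time_s: 31.2
eef_pos: [0.5182, -0.0701, 0.128]
eef_rot: [-0.0, 0.771, 0.637, -0.0]
wrist_force: [-0.1, -0.8, -1.4]
opening: 0.143
```

>>> {"method": "arm_command", "body": {"plan": [0, 0, 2, 0, 0, 0, 0, 0]}}

```text
time_s: 31.4
eef_pos: [0.5185, -0.0704, 0.1272]
eef_rot: [0.0, 0.771, 0.637, -0.0]
wrist_force: [-4.4, 1.1, 6.9]
opening: 0.146
```

The contact comes about 1 mm from the predicted seat height, well below the rim, so the plate is in the pocket. I release it, retreat and check.

>>> {"method": "arm_command", "body": {"plan": [0, 0, 0, 0, 0, 0, 0, 0, 0, 0, 0, 0, 0, 0, 0, 0, 0, 0, -5, 0, 0, 0, -20, 0, 0, 0, -40, 0, 0, 0, -45, 0, 20, -40, 0, 0, 20, -40, 0, 0, 20, -40, 0, 0, 20, -40, 0, 0, 20, -40, 0, 0, 0, 0, 0, 0, 0, 0, 0, 0], "grip": 0.6}}

```text
time_s: 32.9
eef_pos: [0.3408, 0.0662, 0.237]
eef_rot: [0.001, 0.77, 0.638, 0.001]
wrist_force: [1.1, -0.4, 0.8]
opening: 0.6
```

```bash
cat > m3.py <<'E'
from h import *
s=cam('scene');t=cam('top');ox,oy,th=np.load('fr.npy');f=5
def un(x,y,z): return [ox+np.cos(th)*x-np.sin(th)*y,oy+np.sin(th)*x+np.cos(th)*y,z]
out=[]
for c,(x0,y0,x1,y1) in((s,(235,130,315,220)),(t,(285,220,365,310))):
    im=np.ascontiguousarray(cv2.resize(c['color'][y0:y1,x0:x1,::-1],None,fx=f,fy=f,interpolation=cv2.INTER_CUBIC)); 
    out.append(im)
    H=hsv(c)
    for k,(hx,hy) in(('a',(-.008,-.034)),('b',(.008,.031))):
        e=proj(c,un(hx,hy,.132)); w=np.zeros(H.shape[:2],bool); a,b=e.astype(int); w[b-12:b+13,a-12:a+13]=1
        d,dc,ds=blob((c['color'].max(2)<85)&w,e); print(k,'handle',dc.round(1),'exp',e.round(1),ds[2:],onz(c,dc,.132)[:2].round(4),un(hx,hy,0)[:2])
    g=(H[...,0]>45)&(H[...,0]<80)&(H[...,1]>100); y=(H[...,0]>22)&(H[...,0]<34)&(H[...,1]>140)
    sl=(slice(y0,y1),slice(x0,x1)); print('areas g,y',g[sl].sum(),y[sl].sum())
cv2.imwrite('pics/fin.png',np.hstack(out))
o=ctrl.get_obs();print(o['eef_pos'],o['time_s'])
E
python3 m3.py
```

```text
a handle [276.1 155.9] exp [275.5 154.8] [ 7 11 51] [ 0.4926 -0.1266] [np.float64(0.4902227636898608), np.float64(-0.13097727283417518)]
b handle [284.  171.2] exp [284.5 169.9] [ 9 11 63] [ 0.523 -0.068] [np.float64(0.5182106596252096), np.float64(-0.07016873987117662)]
areas g,y 355 271Traceback (most recent call last):
  File "m3.py", line 11, in <module>
    d,dc,ds=blob((c['color'].max(2)<85)&w,e); print(k,'handle',dc.round(1),'exp',e.round(1),ds[2:],onz(c,dc,.132)[:2].round(4),un(hx,hy,0)[:2])
            ~~~~^^^^^^^^^^^^^^^^^^^^^^^^^^^^
  File "h.py", line 30, in blob
    k=1+np.argmin([np.hypot(*(ce[i]-near))+ (1e3 if s[i,4]<15 else 0) for i in range(1,n)]); return (l==k),ce[k],s[k]
        ~~~~~~~~~^^^^^^^^^^^^^^^^^^^^^^^^^^^^^^^^^^^^^^^^^^^^^^^^^^^^^^^^^^^^^^^^^^^^^^^^^^
    return _wrapfunc(a, 'argmin', axis=axis, out=out, **kwds)
    return _wrapit(obj, method, *args, **kwds)
    result = getattr(arr, method)(*args, **kwds)
ValueError: attempt to get argmin of an empty sequence
```

>>> {"method": "arm_command", "body": {"plan": [40, 0, 0, 0, 40, 0, 0, 0, 40, 0, 0, 0, 40, 0, 0, 0, 40, 0, 0, 0, 0, 0, 0, 0, 0, 0, 0, 0]}}

```text
time_s: 33.7
eef_pos: [0.3791, 0.2623, 0.2354]
eef_rot: [-0.0, 0.771, 0.637, -0.001]
wrist_force: [-0.9, 0.3, -1.0]
opening: 0.6
```

```bash
python3 m3.py
```

```text
a handle [275.9 155.7] exp [275.5 154.8] [ 8 11 55] [ 0.4923 -0.1275] [np.float64(0.4902227636898608), np.float64(-0.13097727283417518)]
b handle [283.9 171.1] exp [284.5 169.9] [ 9 11 64] [ 0.5229 -0.0683] [np.float64(0.5182106596252096), np.float64(-0.07016873987117662)]
areas g,y 355 275Traceback (most recent call last):
  File "m3.py", line 11, in <module>
    d,dc,ds=blob((c['color'].max(2)<85)&w,e); print(k,'handle',dc.round(1),'exp',e.round(1),ds[2:],onz(c,dc,.132)[:2].round(4),un(hx,hy,0)[:2])
            ~~~~^^^^^^^^^^^^^^^^^^^^^^^^^^^^
  File "h.py", line 30, in blob
    k=1+np.argmin([np.hypot(*(ce[i]-near))+ (1e3 if s[i,4]<15 else 0) for i in range(1,n)]); return (l==k),ce[k],s[k]
        ~~~~~~~~~^^^^^^^^^^^^^^^^^^^^^^^^^^^^^^^^^^^^^^^^^^^^^^^^^^^^^^^^^^^^^^^^^^^^^^^^^^
    return _wrapfunc(a, 'argmin', axis=axis, out=out, **kwds)
    return _wrapit(obj, method, *args, **kwds)
    result = getattr(arr, method)(*args, **kwds)
ValueError: attempt to get argmin of an empty sequence
```

```bash
sed -i 's/max(2)<85/max(2)<(85 if c is s else 125)/' m3.py; python3 m3.py
```

```text
a handle [275.9 155.7] exp [275.5 154.8] [ 8 11 55] [ 0.4923 -0.1275] [np.float64(0.4902227636898608), np.float64(-0.13097727283417518)]
b handle [283.9 171.1] exp [284.5 169.9] [ 9 11 64] [ 0.5229 -0.0683] [np.float64(0.5182106596252096), np.float64(-0.07016873987117662)]
areas g,y 355 275
a handle [345.6 264. ] exp [345.9 263.2] [14  7 68] [ 0.4883 -0.1302] [np.float64(0.4902227636898608), np.float64(-0.13097727283417518)]
b handle [320.9 252.1] exp [320.2 252.2] [15  7 87] [ 0.5184 -0.072 ] [np.float64(0.5182106596252096), np.float64(-0.07016873987117662)]
areas g,y 838 809
[0.37889185 0.26115301 0.23617403] 33.9
```

View pics/fin.png

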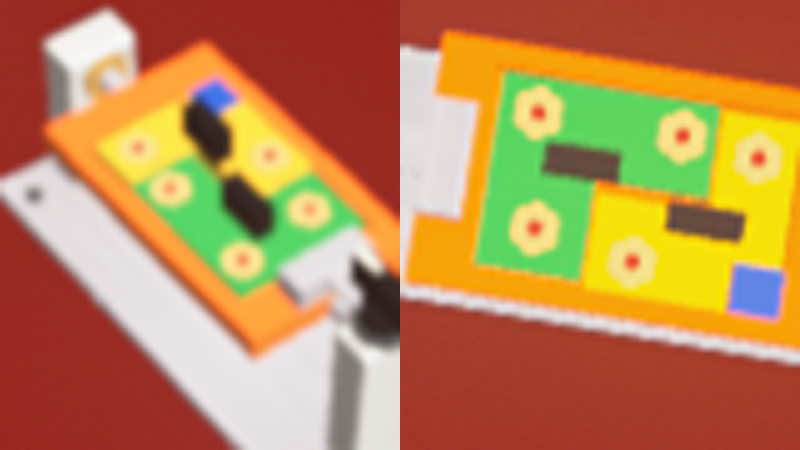

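```bash
python3 -c "
from h import *
ctrl.hand_in()
o=ctrl.get_obs();print(o['time_s'])"
```

```text
the job is handed in; nothing more can be done
the job is handed in; nothing more can be done
```

I turned the board level and locked it with the knob. Both plates are in its pocket, and I handed the job in at about 34 s of the 72 s allowed; no verdict is reported.

- **Board:** I pulled it over by its upper edge and levelled it with two half-open fingers pressed evenly on the pocket floor. Its corners then matched a level board to about 2 mm, except one I could not see clearly.
- **Knob:** I turned it clockwise to its hard stop (0.97 N m at the wrist), and the pictures show the steel foot over the end of the board.
- **Plates:** I took the leftmost yellow plate and the green plate nearest the base. The last picture shows both inside the pocket, interlocked round each other and the blue block, with narrow even gaps and handles up.
- **Handle positions:** the top view puts the handles within about 2 mm of their places. The scene view reads 4 to 5 mm off, in line with the 3 to 5 mm by which the two cameras disagreed all along.
- **Flushness:** the yellow plate seated at exactly the height I expected. The green one stopped about 1 mm high under 7 N, within the 3 mm allowed; I did not measure either plate's height or tilt after release.
- **Bystanders:** I carried everything well above them and saw no contact force on the way, but I did not measure their positions again.

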